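# Seat the board carrier and press the clamp lever through the guard window

## Robot

A 6-joint arm with a two-finger parallel gripper is mounted at the origin on the work surface. World frame = base frame: x ahead of the robot, y to its left, z up, the work surface at z = 0. Lengths are in m, angles in rad, forces in N, time in s.
With the tool pointing down it reaches from about 0.35 to 0.775 m from the base axis. Payload 7.3 kg.
Tool frame: the origin (TCP) lies midway between the tips of the shut fingers; the grasp point (between the pads) lies r.tcp_to_grasp behind it (r.tcp_to_grasp is the distance from the TCP to the grasp point, in m); z points along the fingers, y is the line along which they close (so a half turn about z gives the same grasp; the last joint's range is limited). The gripper opens to 92 mm and grips with 3 to 60 N. Pads are 19 mm wide; open, the fingers measure 130 mm over their backs; the gripper's body (75 mm by 190 mm) begins 47 mm behind the grasp point.
Start: joints at [-1.32, 0.342, 1.524, -0, 1.275, -0.146], TCP at [0.203, -0.484, 0.227] pointing down, gripper open.
Joint ranges: [-2.53, 2.53], [-0.77, 2.02], [0.04, 2.7], [-1, 4.14], [0.28, 2.66], [-3.11, 3.11]. Speed limits (rad/s): [2.57, 2.57, 3.14, 3.14, 3.14, 3.14].

## Interface

Orientations are given as a rotation vector (axis times angle).
In Python, from cell import r, viewer gives the robot as it stands. The module is installed in compiled form; this text tells all that it offers.
- The arm moves only by the shell command python3 -m pendant 'ROWS' [FORCE]. ROWS is JSON, a list of rows, each a list of 5 numbers: the shift along the world's x, y, z in units of 12 cm (1.0 is 12 cm), then the turn about the world's z in units of pi/2 rad (1.0 is pi/2 rad), then the gripper command: -1 is shut, 1 is fully open, values between are in proportion. A call has 1 to 10 rows; each row is the pose to reach, as a shift and turn from the pose commanded when the call began; what a row does not reach only later rows make up. A row lasts 1/12 s, in which the tool goes at most 41.7 mm and 7.16 degrees, less where a joint would pass 70% of its speed; a pose out of reach is approached as far as the arm can. A call with a number of a shift or a turn outside -1 to 1 is refused whole. A call with a gripper value outside its range is refused whole. The fingers move at their own pace and stop on an object; FORCE is the grip in N (left out, the last holds). Time passes only in rows, so rows that repeat a pose let the fingers close. It gives the time, the measured TCP pose, the force, the opening and the grip force at its end, in the units of the state.
- r.state(): the state, without advancing time (a new reading comes with each control period).
- viewer.read_camera(name): name is "side" or "top"; returns (picture, depth): 400x640x3 uint8, red, green, blue; 400x640 float32, m along the optical axis (not along the pixel's ray), 0 where there is no reading.
- viewer.calibration(name): a dict with "fovy" (degrees; the focal length in pixels is half the picture's height over the tangent of half this angle, whatever the lens; pixels are square), "cx", "cy" (the principal point, pixels), "D" ([k1, k2, p1, p2, k3] as OpenCV has them; the pictures are not rectified), "extrinsics" (4x4, takes a point from camera to world coordinates). Camera axes: x right, y down, z forward; pixel columns grow to the right and rows downward; lengths in m; the calibration is good to about 2 mm. A picture is of the moment at which its call begins. calibration takes no time and is no camera call.
- r.hand_in(): hands the job in; it is judged then, once.
The state is a dict: "time": time; "qpos": joint angles; "qd": joint speeds; "joint_efforts": joint torques, N m; "position": TCP position; "tool_rot": TCP orientation; "force": force on the tool from outside, world axes, zero at the start; "torque": the same for the moment, N m; "grip_width": finger opening in m; "grasp_force": force on a finger pad.
Only numpy, scipy, OpenCV 4.12 (cv2) and the standard library are available. Lean on these libraries where they do the work, as an engineer would, in place of code of your own. Each camera call takes 0.05 s, during which the arm holds its last target. There are 200 camera calls.

## Task

With the fingertips, push the board carrier along its rails until it is fully home against the end stop under the guard. Then reach down through the window in the guard, press the clamp lever all the way down so that it stays down, and draw back out, never touching the guard. Do not lift the carrier, and leave the other things on the bench where they are.

Things in the scene. Friction and masses are not known exactly. Their poses are not given: they have to be found in the camera images.
- fixture: Aluminium test fixture fixed to the bench. Origin on the bench surface (underside of the base); z up. Base plate spans x -100..100, y -290..90 mm, its top at z 10 mm. Two steel guide rails run along y at x = +-52..62 mm, tops at z 28 mm. The end stop (z 10..42 mm) has its face at y = +60 mm. The carrier slides towards +y.
- guard: Guard on the fixture, same origin and axes as the fixture: a grey sheet 4 mm thick, top at z 118 mm, spanning x -85..85, y -45..75 mm, on four 10 mm corner posts at x = +-80, y = -40 and 70 mm, with two thin rods between the posts at each x side. It is open at its -y end, where the carrier enters. It must not be touched at all.
- window (a point): Centre of the rectangular window in the guard sheet, at the sheet's top face; axes as the fixture. The opening measures 84 mm along x by 76 mm along y.
- lever_pad (a point): Centre of the top face of the lever's round black pad (32 mm across), below the window's centre: about 14 mm under the sheet's top when raised, about 34 mm when fully down. The steel lever's pivot lies 65 mm from the pad to the fixture's +x; below the pad nothing is touched before the lever's own stop.
- lever (a joint): Lever angle in rad: 0 raised, 0.30 fully down on its stop. Stiff hinge without spring: pressing the pad takes about 6 N, and it stays where it is left.
- carrier: Loose grey plastic board carrier, 100 mm (x) by 180 mm (y) by 36 mm high, about 0.5 kg, with a green circuit board on top (parts reach 50 mm above the carrier's underside). Origin: centre of its underside, resting on the fixture's base plate between the rails (2 mm play each side). Axes as the fixture. Fully home its origin is at y = -30 mm in the fixture's frame; it starts 40 to 90 mm short of that.
- push_face (a point): Centre of the carrier's rear (-y) end face, 18 mm above the carrier's underside, the face to push towards +y. Fully home it is at y = -120 mm in the fixture's frame.
- spool: Blue-flanged solder spool standing on the bench, 62 mm across, 62 mm high; origin at its underside. Leave it.
- small_spool: Small white-flanged spool, 44 mm across, 40 mm high; origin at its underside. Leave it.
- thumb_nut: Brass thumb nut, 26 mm across, 20 mm high, on the fixture's base plate outside the rails; origin at its underside. Leave it.
- flux_bottle: Amber bottle, 44 mm across, 85 mm high; origin at its underside. Leave it.
- screwdriver: Screwdriver lying on the bench. Leave it.
- spare_board: Spare green circuit board lying flat, 90 by 130 mm, parts up to 14 mm high; origin at its underside. Leave it.
- cup: White ceramic cup, 70 mm across, 75 mm high; origin at its underside. Leave it.
There are look-alikes about, which are no part of the job. Leave any pink look-alike of the carrier alone.

How it is judged:
On the way, in this order (a step that is already met when the one before it is completed fails the run):
1. the carrier is pushed fully home against the end stop, the lever still up (y of carrier in the frame of fixture above -0.034 m and value of joint lever below 0.15 rad), for 0.2 s.
2. the lever is pressed fully down with the carrier home (y of carrier in the frame of fixture above -0.034 m and value of joint lever above 0.26 rad), for 0.1 s.
At the end, for the whole second after the job is handed in: The carrier rests on the base within 4 mm of the end stop, the lever stays pressed beyond 0.26 of 0.30 rad, and nothing moves (all of step 2 and z of carrier in the frame of fixture below 0.014 m and linear speed of carrier below 0.01 m/s and velocity of joint lever between -0.02 and 0.02 rad/s); the robot touches nothing.
It fails at once if the robot touches the guard (contact force between any of the arm, the fingers and guard above 0.3 N).
It fails at once if the carrier is lifted (more than 10 mm) (z of carrier in the frame of fixture above 0.02 m).
It fails at once if the lever is pressed before the carrier is home (value of joint lever above 0.15 rad and not (y of carrier in the frame of fixture above -0.036 m)).
It fails at once if a bystander is moved more than 20 mm (distance of any of spool, small_spool, thumb_nut, flux_bottle, screwdriver, spare_board, cup from where it was at the start of the episode above 0.02 m).
It also fails if it takes over 42 s, if anything falls off the work surface, if the arm or the gripper's body presses on something with over 40 N, if the wrist force passes 120 N, or if a joint passes its speed limit or range.

## Working session

There is one attempt and no reset: what is moved stays moved. The work goes in short steps, Python scripts to look and compute and a shell command to move; the robot and the scene stay as the last step left them, time stands still between calls to the robot, and variables do not carry over. Pictures are saved under pics/ and viewed, at most 10 in all, crops included, and the job is handed in when it is done.

```bash
mkdir -p pics; cat > h.py <<'E'
import numpy as np, cv2
from cell import r, viewer
def grab(n,tag):
    p,d=viewer.read_camera(n); cv2.imwrite(f'pics/{tag}.png',p[:,:,::-1]); np.save(f'pics/{tag}.npy',d); return p,d
def cal(n):
    c=viewer.calibration(n); f=200/np.tan(np.radians(c['fovy'])/2)
    return np.array([[f,0,c['cx']],[0,f,c['cy']],[0,0,1]]),np.array(c['D'],float),np.array(c['extrinsics'])
def world(n,uv,d=None,z=None):
    K,D,T=cal(n); uv=np.array(uv,float).reshape(-1,1,2)
    q=cv2.undistortPoints(uv,K,D).reshape(-1,2); ray=np.c_[q,np.ones(len(q))]
    if z is None: s=np.array([np.median([x for x in d[int(v)-1:int(v)+2,int(u)-1:int(u)+2].ravel() if x>0] or [0]) for u,v in uv.reshape(-1,2)])
    else: s=(z-T[2,3])/(ray@T[2,:3])
    return (ray*s[:,None])@T[:3,:3].T+T[:3,3]
E
python3 - <<'E'
from h import *
grab('top','t0');grab('side','s0')
print(r.state()['position'],r.state()['tool_rot'],r.tcp_to_grasp)
E
```

```text
[ 0.20283334 -0.48386884  0.22613492] [-3.07866562e+00 -6.18950797e-01  8.29284652e-05] 0.0188
```

View pics/t0.png

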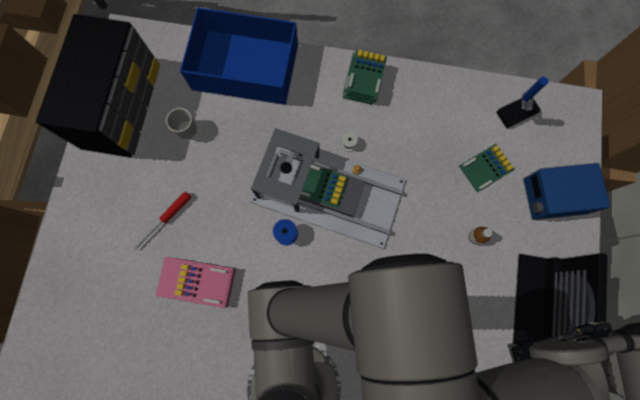

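View pics/s0.png

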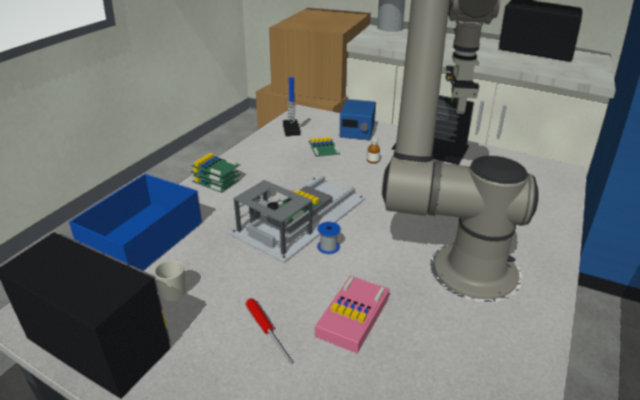

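The fixture is at about (330,187) in the top view. The guard is at its left end (286,167) and the carrier with the green board is at about (330,187), between the rails. The pink look-alike is at (197,282). The carrier moves left in the image. I'll take an enlarged crop to confirm.

```bash
python3 - <<'E'
from h import *
p=cv2.imread('pics/t0.png')[120:255,240:420]
cv2.imwrite('pics/c0.png',cv2.resize(p,None,fx=4.4,fy=4.4,interpolation=cv2.INTER_CUBIC))
d=np.load('pics/t0.npy')
print(world('top',[[286,167],[345,200],[367,205],[272,150],[395,210],[285,232],[350,142],[482,235],[200,285]],d).round(3))
print(viewer.calibration('top'))
E
```

```text
[[ 0.528  0.111  0.101]
 [ 0.481 -0.051  0.046]
 [ 0.485 -0.113  0.009]
 [ 0.561  0.152  0.118]
 [ 0.485 -0.19   0.005]
 [ 0.369  0.087  0.063]
 [ 0.644 -0.04   0.04 ]
 [ 0.444 -0.406  0.069]
 [ 0.205  0.276  0.038]]
{'fovy': 50.36414308258506, 'cx': 322.8541075813945, 'cy': 191.59625857367345, 'D': array([-0.01752985,  0.        ,  0.        ,  0.        ,  0.        ]), 'extrinsics': array([[ 0.16556122, -0.95952544,  0.22781664,  0.23809654],
       [-0.98616758, -0.1629371 ,  0.03041396, -0.02393461],
       [ 0.00793681, -0.22970076, -0.97322894,  1.13529186],
       [ 0.        ,  0.        ,  0.        ,  1.        ]])}
```

View pics/c0.png

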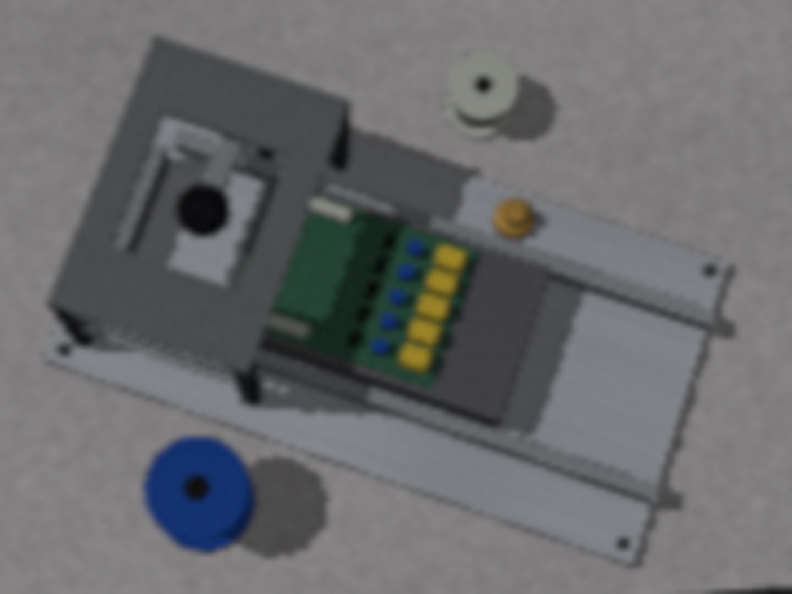

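```bash
cat > fit.py <<'E'
from h import *
from scipy.optimize import least_squares
px=lambda a:(np.array(a,float)+.5)/4.4-.5+[240,120]
G=px([(157,38),(350,102),(245,372),(52,303)]); Gm=np.array([(85,75),(85,-45),(-85,-45),(-85,75)])/1e3
B=px([(731,268),(635,563),(45,358)]); Bm=np.array([(100,-290),(-100,-290),(-100,90)])/1e3
W=np.r_[world('top',G,z=.118),world('top',B,z=.010)][:,:2]; M=np.r_[Gm,Bm]
R=lambda t:np.array([[np.cos(t),-np.sin(t)],[np.sin(t),np.cos(t)]])
s=least_squares(lambda q:(M@R(q[2]).T+q[:2]-W).ravel(),[.5,.1,0]).x
E
python3 - <<'E'
from fit import *
print(s,np.degrees(s[2]),((M@R(s[2]).T+s[:2]-W)*1e3).round(1))
inv=lambda w:((w[:,:2]-s[:2])@R(s[2])*1e3).round(1)
print('carrier rear',inv(world('top',px([(552,272),(498,422)]),z=.046)))
print('pad',inv(world('top',px([(203,210)]),z=.104)))
print('window',inv(world('top',px([(168,118),(272,178),(228,286),(120,250)]),z=.118)))
for n,v in dict(start=(0,-250),home=(0,-120),pad=(0,15)).items(): print(n,R(s[2])@np.array(v)/1e3+s[:2])
print('nut,spool,bottle',inv(world('top',px([(514,215)]),z=.03)),inv(world('top',px([(200,490)]),z=.062)),inv(world('top',[[482,235]],z=.08)))
from scipy.spatial.transform import Rotation as Ro
print(Ro.from_rotvec(r.state()['tool_rot']).as_matrix().round(3))
E
```

```text
[ 0.52462816  0.09584484 -0.17436616] -9.990445293438368 [[ 2.   0.3]
 [ 1.  -1.2]
 [-0.8 -2.6]
 [-0.7  2.1]
 [ 2.5  0.5]
 [-2.9  0.5]
 [-1.   0.4]]
carrier rear [[  47.4 -186. ]
 [ -50.3 -184.5]]
pad [[-1.4 15.2]]
window [[ 39.7  50.9]
 [ 25.9 -17.5]
 [-41.8 -16.2]
 [-42.6  48.4]]
start [ 0.48125717 -0.15036433]
home [ 0.50381009 -0.02233556]
pad [0.52723042 0.11061739]
nut,spool,bottle [[  78.5 -152.9]] [[-148.7  -35.1]] [[   4.8 -504.9]]
[[ 0.922  0.386 -0.   ]
 [ 0.386 -0.922  0.001]
 [ 0.    -0.001 -1.   ]]
```

```bash
python3 -m pendant '[[0.3,0.33,0,0.07,-1],[0.55,0.66,0,0.14,-1],[0.8,1,0,0.21,-1],[0.8,1,0,0.22,-1]]' 20
python3 -m pendant '[[0.3,0.33,0,0.07,-1],[0.55,0.66,0,0.14,-1],[0.8,1,0,0.21,-1],[0.8,1,0,0.21,-1]]'
python3 -m pendant '[[0.25,0.33,-0.1,0.07,-1],[0.5,0.66,-0.3,0.14,-1],[0.76,0.98,-0.6,0.207,-1],[0.76,0.98,-0.63,0.207,-1],[0.76,0.98,-0.63,0.207,-1],[0.76,0.98,-0.63,0.207,-1]]'
python3 - <<'E'
from fit import *
from scipy.spatial.transform import Rotation as Ro
st=r.state();p=st['position'];print(p,(p[:2]-s[:2])@R(s[2]),Ro.from_rotvec(st['tool_rot']).as_matrix().round(3)[:,1],st['force'],st['grip_width'])
pp,d=grab('top','t1');a=cv2.resize(pp[120:255,240:420],None,fx=4.4,fy=4.4,interpolation=cv2.INTER_CUBIC)
cv2.imwrite('pics/c1.png',a[:,:,::-1])
E
```

```text
time: 0.43
position: [0.3, -0.3614, 0.2263]
tool_rot: [-2.922, -1.148, -0.001]
force: [0.3, -0.1, 0.2]
grip_width: 0.0695
grasp_force: 0.0
time: 0.77
position: [0.3961, -0.2413, 0.2266]
tool_rot: [-2.694, -1.614, -0.001]
force: [0.2, -0.5, 0.3]
grip_width: 0.043
grasp_force: 0.0
time: 1.27
position: [0.4857, -0.1247, 0.1493]
tool_rot: [-2.399, -2.022, 0.003]
force: [-0.1, 0.1, 1.2]
grip_width: 0.003
grasp_force: 0.0
[ 0.48573037 -0.12466164  0.14926147] [-5.36420937e-05 -2.23911015e-01] [ 0.986 -0.169 -0.004] [-0.05914471  0.11476068  1.15765074] 0.0030045287052016144
```

View pics/c1.png

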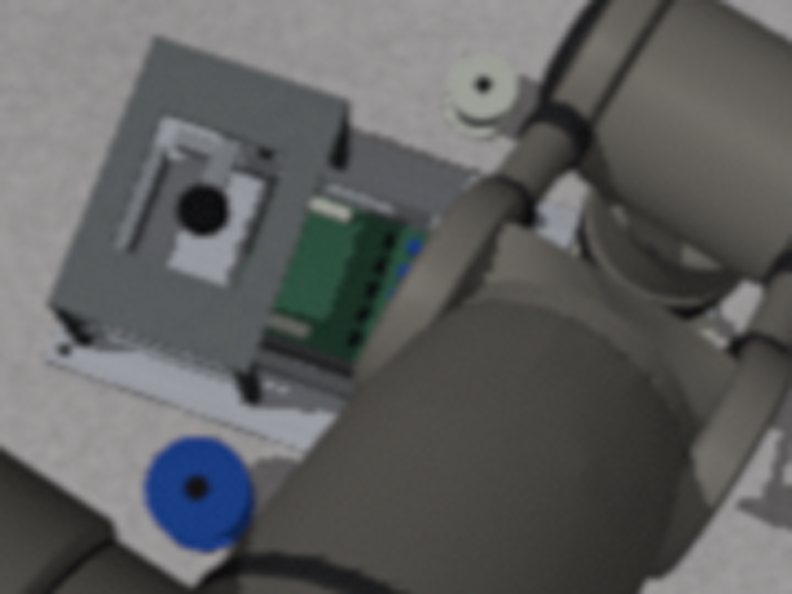

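The arm hides the carrier in the top view; the guard window and pad (203,210) are still clear. I'll lower the tool and check the clearance from the side.

```bash
python3 -m pendant '[[0,0,-0.3,0,-1],[0,0,-0.6,0,-1],[0,0,-0.85,0,-1],[0,0,-1,0,-1],[0,0,-1,0,-1],[0,0,-1,0,-1]]'
python3 - <<'E'
from fit import *
pp,d=grab('side','s1');a=cv2.resize(pp[60:280,200:500],None,fx=2.6,fy=2.6,interpolation=cv2.INTER_CUBIC)
cv2.imwrite('pics/c2.png',a[:,:,::-1])
E
```

```text
time: 1.82
position: [0.4859, -0.1279, 0.0317]
tool_rot: [-2.407, -2.019, 0.0]
force: [-0.6, -0.2, 0.8]
grip_width: 0.0005
grasp_force: 0.0
```

View pics/c2.png

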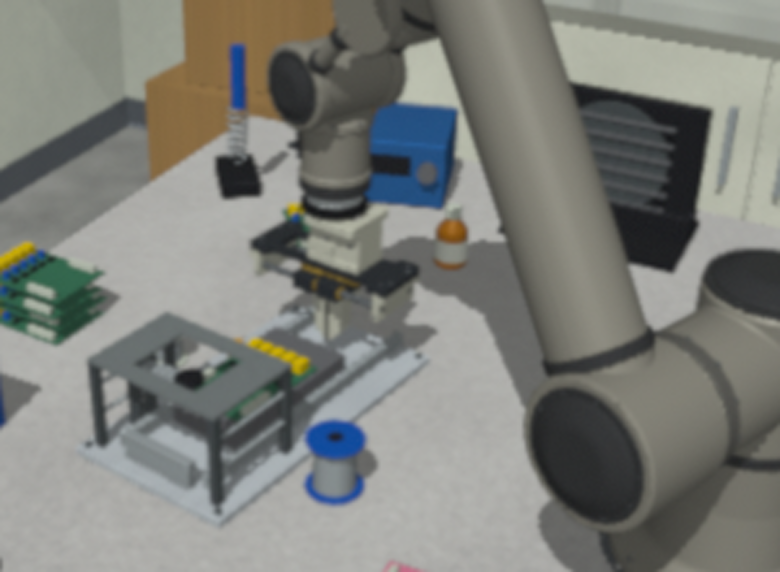

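The view is clear. The shut fingers at (330,320) stand just behind the carrier's rear face, the gripper's long axis lies across the rails, and the wrist is well above the guard. Now I'll push.

```bash
python3 -m pendant '[[0.01,0.06,-0.02,0,-1],[0.02,0.11,-0.03,0,-1],[0.03,0.16,-0.03,0,-1],[0.036,0.21,-0.03,0,-1],[0.045,0.26,-0.03,0,-1],[0.054,0.31,-0.03,0,-1],[0.063,0.36,-0.03,0,-1],[0.072,0.41,-0.03,0,-1],[0.081,0.46,-0.03,0,-1],[0.09,0.51,-0.03,0,-1]]'
python3 -m pendant '[[0.007,0.04,0,0,-1],[0.014,0.08,0,0,-1],[0.021,0.12,0,0,-1],[0.025,0.14,0,0,-1],[0.028,0.16,0,0,-1],[0.028,0.16,0,0,-1]]'
python3 - <<'E'
from fit import *
st=r.state();p=st['position'];print((p[:2]-s[:2])@R(s[2]),st['force']@np.r_[R(s[2])[:,1],0])
E
```

```text
time: 2.7
position: [0.4972, -0.0651, 0.0277]
tool_rot: [2.405, 2.02, 0.0]
force: [-0.7, -4.2, 3.1]
grip_width: 0.0007
grasp_force: 2.4
time: 3.2
position: [0.5002, -0.0455, 0.0274]
tool_rot: [-2.405, -2.02, -0.0]
force: [0.3, -0.8, 0.1]
grip_width: 0.0005
grasp_force: 0.2
[ 0.00047972 -0.14347099] -0.6819726014224541
```

```bash
python3 -m pendant '[[0.004,0.02,0,0,-1],[0.007,0.04,0,0,-1],[0.01,0.06,0,0,-1],[0.014,0.08,0,0,-1],[0.014,0.08,0,0,-1]]'
python3 -m pendant '[[0.002,0.01,0,0,-1],[0.004,0.02,0,0,-1],[0.005,0.03,0,0,-1],[0.007,0.04,0,0,-1]]'
python3 - <<'E'
from fit import *
st=r.state();p=st['position'];print((p[:2]-s[:2])@R(s[2]),st['force']@np.r_[R(s[2])[:,1],0])
E
```

```text
time: 3.62
position: [0.5018, -0.036, 0.0273]
tool_rot: [-2.405, -2.02, -0.0]
force: [0.8, -0.6, -0.7]
grip_width: 0.0005
grasp_force: 0.2
time: 3.95
position: [0.5027, -0.0318, 0.0274]
tool_rot: [-2.405, -2.021, 0.0]
force: [-0.2, -10.4, -1.7]
grip_width: 0.0006
grasp_force: 5.6
[ 0.0004988  -0.12951581] -10.305571611666487
```

```bash
python3 -m pendant '[[0.001,0.007,0,0,-1],[0.002,0.014,0,0,-1],[0.004,0.021,0,0,-1],[0.004,0.021,0,0,-1],[0.004,0.021,0,0,-1]]'
python3 - <<'E'
from fit import *
st=r.state();p=st['position'];print((p[:2]-s[:2])@R(s[2]),st['force']@np.r_[R(s[2])[:,1],0])
E
```

```text
time: 4.37
position: [0.5033, -0.0318, 0.0275]
tool_rot: [2.403, 2.02, -0.004]
force: [-1.9, -16.1, -2.0]
grip_width: 0.0005
grasp_force: 8.2
[ 0.00113308 -0.12937472] -16.144298301997786
```

The force rises with no further movement, so the carrier is home. I'll back off and rise.

```bash
python3 -m pendant '[[-0.02,-0.1,0,0,-1],[-0.04,-0.22,0,0,-1],[-0.05,-0.3,0,0,-1],[-0.05,-0.3,0.2,0,-1],[-0.05,-0.3,0.5,0,-1],[-0.05,-0.3,0.8,0,-1],[-0.05,-0.3,1,0,-1],[-0.05,-0.3,1,0,-1]]'
python3 -m pendant '[[0,0,0.2,0,-1],[0,0,0.4,0,-1],[0,0,0.4,0,-1],[0,0,0.4,0,-1]]'
python3 - <<'E'
from fit import *
st=r.state();p=st['position']
t=np.r_[s[:2]+R(s[2])@[-.002,.015],.18];print(p,(t-p)/.12,st['force'])
E
```

```text
time: 5.03
position: [0.5001, -0.0659, 0.1527]
tool_rot: [2.4, 2.015, 0.01]
force: [1.3, -0.1, 0.4]
grip_width: 0.0003
grasp_force: 0.0
time: 5.37
position: [0.4978, -0.0653, 0.1961]
tool_rot: [2.404, 2.02, 0.003]
force: [-0.4, 0.9, -0.5]
grip_width: 0.0003
grasp_force: 0.0
[ 0.49776125 -0.06532028  0.19613017] [ 0.22916245  1.46903865 -0.13441811] [-0.36749853  0.87093513 -0.51869022]
```

```bash
python3 -m pendant '[[0.05,0.25,0,0,-1],[0.08,0.5,0,0,-1],[0.11,0.75,0,0,-1],[0.11,0.75,0,0,-1]]'
python3 -m pendant '[[0.04,0.25,0,0,-1],[0.08,0.5,0,0,-1],[0.12,0.72,0,0,-1],[0.12,0.72,-0.1,0,-1],[0.12,0.72,-0.13,0,-1],[0.12,0.72,-0.13,0,-1]]'
python3 - <<'E'
from fit import *
st=r.state();p=st['position'];print(p,(p[:2]-s[:2])@R(s[2]))
pp,d=grab('side','s2');a=cv2.resize(pp[110:260,210:410],None,fx=4,fy=4,interpolation=cv2.INTER_CUBIC)
cv2.imwrite('pics/c3.png',a[:,:,::-1])
K,D,T=cal('side');q=np.linalg.inv(T)@np.r_[p,1]
print(cv2.projectPoints(q[None,:3],np.zeros(3),np.zeros(3),K,D)[0])
E
```

```text
time: 5.7
position: [0.5098, 0.0289, 0.1939]
tool_rot: [-2.4, -2.022, 0.001]
force: [-0.5, -0.5, -0.7]
grip_width: 0.0008
grasp_force: 0.0
time: 6.2
position: [0.5235, 0.1107, 0.1776]
tool_rot: [-2.403, -2.02, 0.006]
force: [-1.1, -0.3, -0.6]
grip_width: 0.0003
grasp_force: 0.0
[0.52349084 0.11073745 0.17764588] [-0.00370371  0.01446948]
[[[273.01811692 179.1230516 ]]]
```

View pics/c3.png

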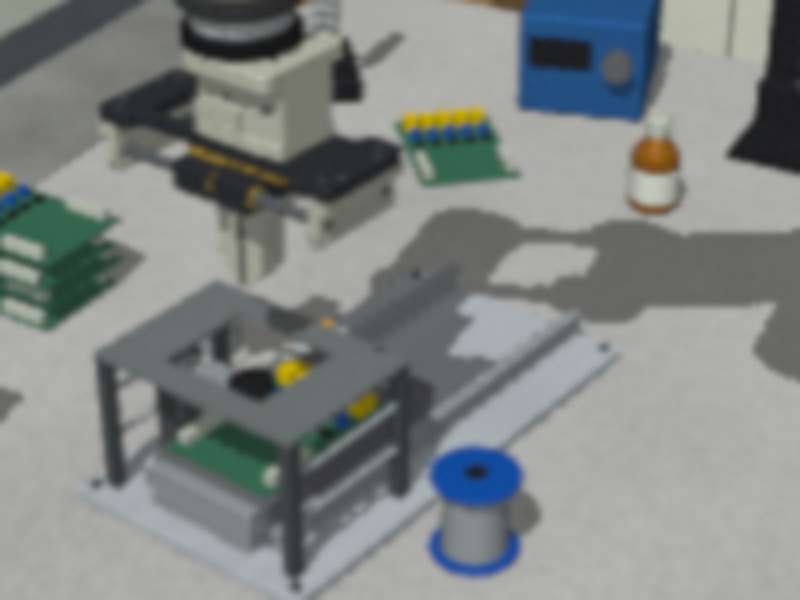

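The carrier is home: its board is under the guard, up against the end stop at (210,490). The fingers at (250,270) stand above the window and the pad (250,380). I'll go down.

```bash
python3 -m pendant '[[0.01,0,-0.15,0,-1],[0.01,0,-0.3,0,-1],[0.01,0,-0.42,0,-1],[0.01,0,-0.5,0,-1],[0.01,0,-0.54,0,-1],[0.01,0,-0.54,0,-1]]'
python3 -m pendant '[[0,0,-0.05,0,-1],[0,0,-0.1,0,-1],[0,0,-0.14,0,-1],[0,0,-0.17,0,-1],[0,0,-0.19,0,-1],[0,0,-0.19,0,-1]]'
python3 - <<'E'
from fit import *
st=r.state();p=st['position'];print(p,(p[:2]-s[:2])@R(s[2]),st['force'])
E
```

```text
time: 6.75
position: [0.5257, 0.1105, 0.1144]
tool_rot: [-2.406, -2.019, 0.002]
force: [-0.0, 0.1, -0.4]
grip_width: 0.0003
grasp_force: 0.0
time: 7.25
position: [0.5257, 0.1112, 0.092]
tool_rot: [-2.405, -2.021, 0.001]
force: [-0.9, 0.0, -0.6]
grip_width: 0.0004
grasp_force: 0.0
[0.52573322 0.11121373 0.09204016] [-0.00157795  0.01532755] [-0.85496575  0.00468747 -0.5869558 ]
```

```bash
for i in 1 2 3; do python3 -m pendant '[[0,0,-0.01,0,-1],[0,0,-0.02,0,-1],[0,0,-0.03,0,-1]]' | egrep 'pos|force:'; done
```

```text
position: [0.5259, 0.1112, 0.089]
force: [-2.9, -0.0, 4.9]
grasp_force: 2.6
position: [0.5261, 0.1112, 0.0854]
force: [-2.5, 0.4, 4.4]
grasp_force: 2.7
position: [0.5263, 0.1112, 0.0837]
force: [-11.4, -1.1, 29.7]
grasp_force: 15.4
```

The force jumped to 30 N at z = 0.084, which is the lever's stop. I'll hold briefly and then withdraw straight up.

```bash
python3 -m pendant '[[0,0,0,0,-1],[0,0,0,0,-1],[0,0,0.05,0,-1],[0,0,0.2,0,-1],[0,0,0.4,0,-1],[0,0,0.6,0,-1],[0,0,0.8,0,-1],[0,0,1,0,-1],[0,0,1,0,-1]]'
python3 -m pendant '[[-0.05,-0.25,0,0,-1],[-0.1,-0.5,0.1,0,-1],[-0.15,-0.75,0.2,0,-1],[-0.17,-1,0.3,0,-1],[-0.17,-1,0.3,0,-1]]'
python3 -m pendant '[[-0.05,-0.25,0,0,-1],[-0.1,-0.5,0,0,-1],[-0.15,-0.75,0,0,-1],[-0.17,-1,0,0,-1],[-0.17,-1,0,0,-1],[-0.17,-1,0,0,-1]]'
python3 - <<'E'
from h import *
print(r.state()['force'])
pp,d=grab('top','t3');a=cv2.resize(pp[120:255,240:420],None,fx=4.4,fy=4.4,interpolation=cv2.INTER_CUBIC)
cv2.imwrite('pics/c4.png',a[:,:,::-1])
print(world('top',[[285,166],[286,168],[287,168]],d))
E
```

```text
time: 8.75
position: [0.5288, 0.1113, 0.2063]
tool_rot: [2.401, 2.017, 0.012]
force: [-0.4, -0.2, 1.0]
grip_width: 0.0001
grasp_force: 0.0
time: 9.17
position: [0.5066, -0.0134, 0.2393]
tool_rot: [2.406, 2.013, 0.002]
force: [0.6, -1.1, 1.1]
grip_width: 0.0004
grasp_force: 0.0
time: 9.67
position: [0.4852, -0.1298, 0.2368]
tool_rot: [-2.408, -2.017, -0.0]
force: [-0.5, 0.4, 0.9]
grip_width: 0.0005
grasp_force: 0.0
[-0.50066757  0.40798373  0.90814091]
[[0.53456296 0.11618025 0.08430153]
 [0.52961287 0.11259719 0.08471039]
 [0.52990985 0.11000311 0.0851921 ]]
```

View pics/c4.png

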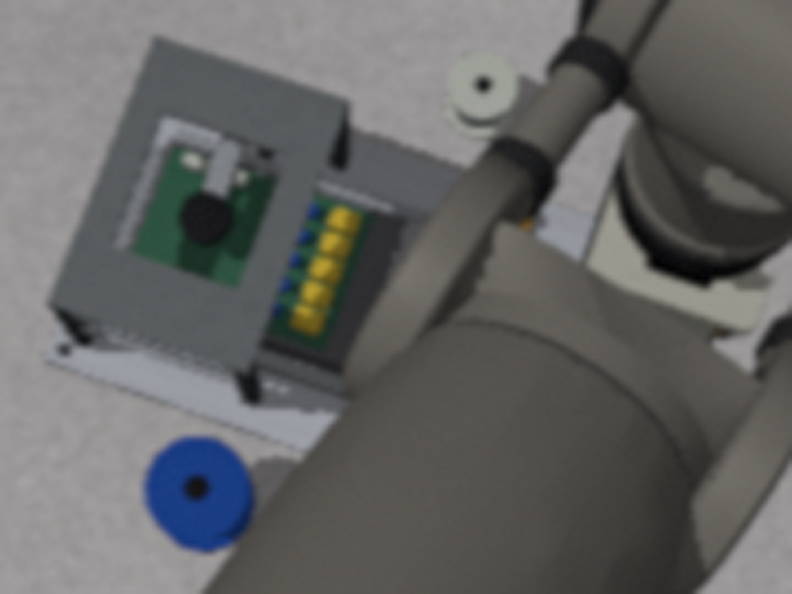

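The pad at (205,218) now reads z = 0.084, which is fully down. The board fills the window, so the carrier is home. I'll hand it in.

```bash
python3 -c "from cell import r; print(r.hand_in())"
```

```text
the job is handed in; nothing more can be done
None
```

I pushed the carrier home against the end stop, pressed the lever down onto its stop (pad at z 84 mm afterwards), drew the arm back out, and handed the job in at about 10 s of the 42 s; no verdict came back.

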